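# Take the counter pile apart and dress the display stands

## Task

Take the pile of goods on the counter apart and set each thing in the middle of its own wooden display stand: the small white-lidded jar on the small round stand, the low round tin on the large round stand, the tall jar of sprinkles on the square stand, and the chocolate bar flat on the long stand, lying along it. Jars and tin stay upright all the way, nothing may topple, and the honey jar nearby is left where it stands.

Things in the scene. Friction and masses are not known exactly. Their poses are not given: they have to be found in the camera images.
- chocolate_bar: wrapped chocolate bar lying flat, the bottom of the pile: 66 mm (its x) by 168 mm (its y, the long way) by 12 mm thick, rigid, about 0.07 kg; the round tin stands on one half of it and the tall jar on the other half. Origin: centre of its underside, z up.
- round_tin: low round tin with a lid, 69 mm across, 42 mm high, about 0.09 kg; stands on one half of the chocolate bar (which half varies) and carries the small jar. Origin: centre of its underside, z up.
- small_jar: small squat glass jar with a white lid: body 50 mm across up to 51 mm high, lid 44 mm across, 60 mm high in all, about 0.2 kg; stands on the round tin. Origin: centre of its underside, z up.
- tall_jar: tall slim jar of sprinkles with a dark cap, 45 mm across, 105 mm high, about 0.11 kg; stands on the other half of the chocolate bar. Origin: centre of its underside, z up.
- small_round_stand: small round light wooden display stand, fixed to the counter, flat top without rim, 20 mm high; 60 mm across. Origin: centre of its underside, z up.
- large_round_stand: large round light wooden display stand, fixed to the counter, flat top without rim, 20 mm high; 90 mm across. Origin: centre of its underside, z up.
- square_stand: square light wooden display stand, fixed to the counter, flat top without rim, 20 mm high; 58 by 58 mm. Origin: centre of its underside, z up.
- long_stand: long narrow light wooden display stand, fixed to the counter, flat top without rim, 20 mm high; 46 mm (its x) by 150 mm (its y): the bar laid along it overhangs every side, 10 mm at each long edge. Origin: centre of its underside, z up.
- honey_jar: bystander: a loose glass jar of honey with a gold lid, 54 mm across, 75 mm high, standing by itself on the counter; to be left alone. Origin: centre of its underside, z up.
- cake_stand_1: bystander and obstacle, fixed: white footed cake stand under a clear dome, 242 mm across, 214 mm high; three of the wooden stands are spread on the counter beside and behind it. Origin: centre of its underside, z up.
Things that resemble listed ones, but are neither listed nor needed, are in the scene too. What is shaped like the small_jar but orange is not meant. Leave any green look-alike of the long_stand alone.

How it is judged:
By the outcome, as a careful person would: the job done as asked, in the order asked, and still so for the second after the job is handed in, with the robot touching nothing.
It also fails if it takes over 125 s, if anything falls off the work surface, if the arm or the gripper's body presses on something with over 40 N, if the wrist force passes 120 N, or if a joint passes its speed limit or range.

## Robot

A 6-joint arm with a two-finger parallel gripper is mounted at the origin on a cart in front of the work surface, level with it; the furniture and walls round the work are solid. World frame = base frame: x ahead of the robot, y to its left, z up, the work surface at z = 0. Lengths are in m, angles in rad, forces in N, time in s.
With the tool pointing down it reaches from about 0.35 to 0.85 m from the base axis. Payload 8.1 kg.
Tool frame: the origin (TCP) lies between the finger pads; the fingertips stand 11 mm ahead of it and the grasp point (between the pads) lies 8 mm behind it (robot.tips_ahead is the distance from the TCP to the fingertips, in m); z points along the fingers, y is the line along which they close (so a half turn about z gives the same grasp; the last joint's range is limited). The gripper opens to 93 mm and grips with 3 to 60 N. Pads are 15 mm wide; open, the fingers measure 128 mm over their backs; the gripper's body (75 mm by 188 mm) begins 65 mm behind the grasp point.
Start: joints at [1.115, 0.13, 1.488, -0, 1.523, -0.085], TCP at [0.217, 0.559, 0.199] pointing down, gripper open.
Joint ranges: [-2.96, 2.96], [-0.89, 2.26], [0.02, 2.5], [-1.34, 4.48], [0, 2.73], [-2.66, 2.66]. Speed limits (rad/s): [2.39, 2.39, 2.79, 3.14, 3.14, 3.14].

## Interface

Orientations are given as a rotation vector (axis times angle).
In Python, from plant import robot gives the robot as it stands. The module is installed in compiled form; this text tells all that it offers.
- The arm moves only by the tool move_arm, never from a script. Its argument "deltas" is one flat list of numbers, 7 for each row, row after row: the shift along the tool's x, y, z in m, then the turn, a rotation vector about the tool's x, y, z in rad, then the opening, from 0 (shut) to 1 (fully open). A call has 1 to 12 rows; each row is the pose to reach, as a shift and turn from the pose commanded when the call began, along the tool's axes at that moment; what a row does not reach only later rows make up. A row lasts 1/8 s, in which the tool goes at most 62.5 mm and 10.7 degrees, less where a joint would pass 70% of its speed; a pose out of reach is approached as far as the arm can. A call with a gripper value outside its range is refused whole. The fingers move at their own pace and stop on an object; "squeeze" is the grip in N (left out, the last holds). Time passes only in rows, so rows that repeat a pose let the fingers close. It gives the time, the measured TCP pose, the force, the opening and the grip force at its end, in the units of the state.
- robot.read_state(): the state, without advancing time (a new reading comes with each control period).
- robot.read_camera(name): name is "scene" or "top" or "wrist"; returns (picture, depth): 480x640x3 uint8, red, green, blue; 480x640 float32, m along the optical axis (not along the pixel's ray), 0 where there is no reading.
- robot.camera_model(name): a dict with "K" (3x3 intrinsics, pixels), "k1" (the pictures are not rectified: a ray, as slopes to the right and down, at radius r is drawn at 1 + k1 r^2 times it, then the intrinsics apply), "R" (3x3) and "t" (3): a world point X has camera coordinates R X + t; the wrist camera has in their place "tool_from_camera" (4x4, takes a point from camera to tool coordinates, whose origin is the TCP and whose axes are the flange's). Camera axes: x right, y down, z forward; pixel columns grow to the right and rows downward; lengths in m; the calibration is good to about 2 mm. A picture is of the moment at which its call begins: read the wrist's pose just before it. camera_model takes no time and is no camera call.
- robot.close_job(): hands the job in; it is judged then, once.
Trained networks look in the newest picture that a camera, given by its name, has taken for a name from the list of things; names that differ only in an ending like _2 or _b are one class to them, and where a whole thing is asked for, a point or a joint stands for the part that bears it (a point fixed in the world has none). Each returns a list of dicts, best first, with "confidence" (0 to 1); they miss things now and then, are a little off and sometimes report something else, mostly with a low value. They report only what shows in the picture. A call takes as long as a camera call. They do not tell look-alikes from the thing itself.
- robot.recognise(camera, label): "uv" ([column, row] in pixels, amid what is visible of it).
The state is a dict: "t": time; "q": joint angles; "dq": joint speeds; "joint_torque": joint torques, N m; "tool_pos": TCP position; "orientation": TCP orientation; "force": force on the tool from outside, world axes, zero at the start; "wrist_torque": the same for the moment, N m; "opening": finger opening in m; "gripper_force": force on a finger pad.
Only numpy, scipy, OpenCV 4.12 (cv2) and the standard library are available. Lean on these libraries where they do the work, as an engineer would, in place of code of your own. Each camera call takes 0.05 s, during which the arm holds its last target. There are 200 camera calls.

## Working session

There is one attempt and no reset: what is moved stays moved. The work goes in short steps, Python scripts to look and compute and a tool call to move; the robot and the scene stay as the last step left them, time stands still between calls to the robot, and variables do not carry over. Pictures are saved under pics/ and viewed, at most 14 in all, crops included, and the job is handed in when it is done.

Besides the shell and the picture viewer there is one more tool, called after ">>>" by a JSON object that holds its "op" and its "data", one argument or row to a line. move_arm: Moves the arm, as the interface text tells. Its arguments: {"type":"object","properties":{"deltas":{"type":"array","items":{"type":"number"}},"squeeze":{"type":"number"}},"required":["deltas"]}

```bash
mkdir -p pics; ls
python3 - <<'E'
from plant import robot
import cv2, numpy as np
print(robot.read_state())
for n in("scene","top"):
    im,d=robot.read_camera(n); cv2.imwrite(f"pics/{n}0.png",im[:,:,::-1]); np.savez(f"pics/{n}0.npz",im=im,d=d)
    m=robot.camera_model(n); print(n,m)
    for l in "chocolate_bar round_tin small_jar tall_jar small_round_stand large_round_stand square_stand long_stand honey_jar cake_stand_1".split():
        print(l,[(np.round(r["uv"]).astype(int).tolist(),round(r["confidence"],2)) for r in robot.recognise(n,l)])
E
```

```text
pics
{'t': 0.0, 'q': array([ 1.11461309e+00,  1.31152622e-01,  1.48928868e+00, -1.81940346e-05,
        1.52297889e+00, -8.53987555e-02]), 'dq': array([ 9.51410518e-04, -9.19601029e-04,  1.11576976e-03, -4.74590296e-06,
       -1.89337402e-03, -6.60610654e-04]), 'joint_torque': array([-1.39107860e-04, -5.59846795e+01, -4.91747618e+01,  7.68121378e-02,
        3.56419827e-02, -1.85162667e-04]), 'tool_pos': array([0.2171257 , 0.55868649, 0.19758741]), 'orientation': array([-5.79007793e-01, -3.08729418e+00,  2.77330348e-03]), 'force': array([-0.64371424,  0.04515048,  0.62353574]), 'wrist_torque': array([ 0.0014748 , -0.00858878,  0.03694896]), 'gripper_force': 0.0, 'opening': 0.09261900457224424}
scene {'K': array([[500.2508242 ,   0.        , 317.15968168],
       [  0.        , 500.2508242 , 236.48058521],
       [  0.        ,   0.        ,   1.        ]]), 'k1': -0.07914304753159696, 'R': array([[ 0.79653126, -0.6043767 ,  0.01633281],
       [-0.44683242, -0.60666584, -0.65749323],
       [ 0.40728214,  0.51641588, -0.75328341]]), 't': array([-0.29138383,  0.39957056,  0.76012166]
[... 552 characters left out ...]
 1.        ]]), 'k1': 0.0025196560349551238, 'R': array([[ 0.01824683, -0.99979042, -0.00928302],
       [-0.98692217, -0.01652314, -0.16034843],
       [ 0.16016144,  0.01208747, -0.98701682]]), 't': array([0.20168735, 0.53767286, 1.13967129])}
chocolate_bar [([304, 283], 0.66)]
round_tin [([307, 270], 0.53)]
small_jar [([258, 286], 0.58)]
tall_jar [([301, 294], 0.64), ([429, 199], 0.62), ([306, 270], 0.33), ([374, 178], 0.22)]
small_round_stand [([430, 200], 0.6)]
large_round_stand [([377, 183], 0.77)]
square_stand [([316, 206], 0.81)]
long_stand [([261, 224], 0.91), ([203, 302], 0.62)]
honey_jar [([270, 169], 0.59), ([301, 293], 0.31)]
cake_stand_1 [([305, 271], 0.75), ([274, 168], 0.36)]
```

View pics/scene0.png

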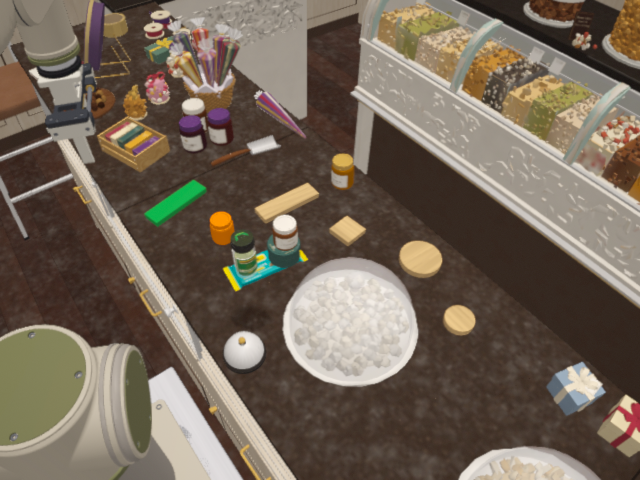

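View pics/top0.png

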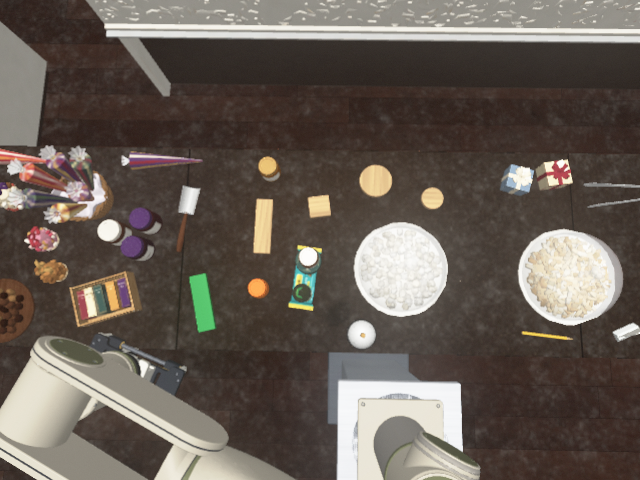

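The scene picture shows the pile: tall jar at (243,254), and the white-lidded jar on the tin at (285,233). There are two small-jar candidates: (285,233) with a white lid on the tin, which fits, and (222,228) orange, the decoy. The long stand is the wooden one at (286,202); the green one at (176,202) is the look-alike. In the top picture the stands are: long (263,226), square (319,206), large (376,181), small (432,198). Honey is at (268,168) and the dome at (401,269).

```bash
cat > h.py <<'E'
import numpy as np, cv2
from plant import robot
from scipy.spatial.transform import Rotation as Rot
def slopes(m,uv):
    K=m["K"]; dist=np.array([m["k1"],0,0,0,0.])
    return cv2.undistortPoints(np.array(uv,float).reshape(-1,1,2),K,dist).reshape(-1,2)
def cam_pose(m,st=None):
    if "R" in m: return m["R"].T, -m["R"].T@m["t"]
    T=m["tool_from_camera"]; R=Rot.from_rotvec(st["orientation"]).as_matrix()
    return R@T[:3,:3], st["tool_pos"]+R@T[:3,3]
def plane(m,uv,z,st=None):
    s=slopes(m,uv); R,c=cam_pose(m,st)
    d=np.c_[s,np.ones(len(s))]@R.T
    return c+d*((z-c[2])/d[:,2])[:,None]
def cloud(m,d,st=None):
    v,u=np.mgrid[:480,:640]; s=slopes(m,np.c_[u.ravel(),v.ravel()]); R,c=cam_pose(m,st)
    P=(np.c_[s,np.ones(len(s))]*d.ravel()[:,None])@R.T+c
    P[d.ravel()==0]=np.nan
    return P.reshape(480,640,3)
def blob(mask,uv):
    n,l,s,c=cv2.connectedComponentsWithStats(mask.astype(np.uint8))
    ys,xs=np.nonzero(mask); i=np.argmin((xs-uv[0])**2+(ys-uv[1])**2)
    return l==l[ys[i],xs[i]]
def outline(mask):
    c=max(cv2.findContours(mask.astype(np.uint8),cv2.RETR_EXTERNAL,cv2.CHAIN_APPROX_NONE)[0],key=cv2.contourArea)
    return c.reshape(-1,2)
E
python3 - <<'E'
from h import *
for n,pts in dict(top=dict(long=(263,226),square=(319,205),large=(376,181),small=(432,198)),scene=dict(long=(286,202),square=(348,230),large=(420,259),small=(459,320))).items():
    z=np.load(f"pics/{n}0.npz"); im,d=z["im"],z["d"]; m=robot.camera_model(n); C=cloud(m,d)
    h=cv2.cvtColor(im,cv2.COLOR_RGB2HSV)
    wood=(h[...,0]>8)&(h[...,0]<28)&(h[...,1]>50)&(h[...,2]>150)
    for k,uv in pts.items():
        b=blob(wood,uv); top=b&(np.abs(C[...,2]-.02)<.008)
        o=outline(b if n=="top" else top); w=plane(m,o,.02)[:,:2]
        r=cv2.minAreaRect((w*1000).astype(np.float32))
        print(n,k,b.sum(),top.sum(),"medz",np.nanmedian(C[b][:,2]).round(4),"rect",np.round(r[0],1),np.round(r[1],1),round(r[2],1),"mean",np.nanmedian(C[top][:,:2],0).round(4))
    # pile heights
    for k,uv in (dict(small=(308,256),tall=(302,293),honey=(268,163),barend=(297,305),barend2=(300,249),dome=(401,269)) if n=="top" else dict(small=(285,225),tall=(243,240),honey=(343,160))).items():
        print(k,C[uv[1],uv[0]].round(4))
z=np.load("pics/top0.npz"); im=z["im"]
s=np.load("pics/scene0.npz")["im"]
a=cv2.resize(im[230:320,240:360],None,fx=4.4,fy=4.4,interpolation=2); b=cv2.resize(s[200:300,190:330],(0,0),fx=1,fy=1)
b=cv2.resize(b,(528,377)); a=a[:, :528]
out=np.vstack([a[:396,:],b])[:,:,::-1]; cv2.imwrite("pics/crop0.png",cv2.resize(out,None,fx=.77,fy=.77))
E
```

```text
top long 928 887 medz 0.0198 rect [553.2 368.2] [ 46.6 149.6] 89.0 mean [0.5521 0.3673]
top square 448 425 medz 0.0199 rect [611.  216.6] [58.6 58.7] 8.2 mean [0.6098 0.216 ]
top large 822 793 medz 0.02 rect [685.4  62.3] [88.6 87.9] 44.7 mean [0.6841 0.0608]
top small 383 365 medz 0.02 rect [637.6 -92.6] [57.6 60. ] 45.5 mean [ 0.6372 -0.0926]
small [0.4625 0.2395 0.1115]
tall [0.3712 0.2519 0.1153]
honey [0.7129 0.3529 0.0731]
barend [0.3419 0.2698 0.008 ]
barend2 [ 0.4934  0.2662 -0.001 ]
dome [0.4288 0.0211 0.1788]
scene long 955 935 medz 0.0196 rect [553.9 365.5] [ 47.6 150.8] 88.7 mean [0.5514 0.3656]
scene square 542 530 medz 0.0198 rect [612.1 213. ] [58.8 60.7] 8.0 mean [0.6117 0.2128]
scene large 1129 1115 medz 0.02 rect [685.6  60.2] [89.5 88.4] 53.3 mean [0.6849 0.0597]
scene small 706 687 medz 0.0203 rect [638.1 -94. ] [61.4 60.5] 83.2 mean [ 0.6366 -0.0947]
small [0.4619 0.2345 0.1119]
tall [0.373  0.2463 0.1167]
honey [0.7083 0.3527 0.0746]
```

View pics/crop0.png

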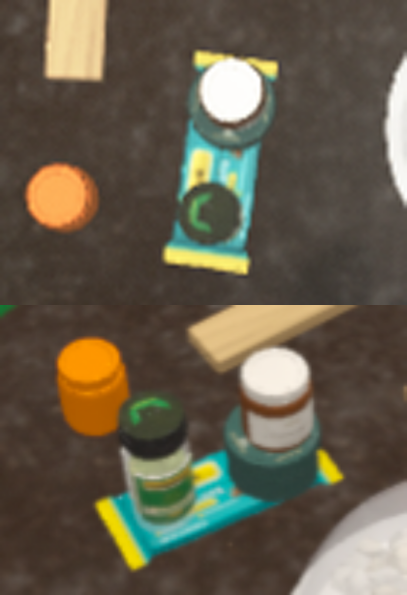

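The crop confirms it: the white-lidded jar is on the teal tin, the sprinkles jar is on the other half of the bar, and the orange jar stands apart. Next I'll compute the centres and the dome, and work out the move to a viewpoint above the pile.

```bash
cat >> h.py <<'E'
def circ(m,mask,z,st=None):
    w=plane(m,outline(mask),z,st)[:,:2]
    (x,y),r=cv2.minEnclosingCircle((w*1000).astype(np.float32)); return np.round([x,y,2*r],1)
def go(target,az,st=None):
    """tool-frame shift + turn (about tool z) to reach world target with closing azimuth az (deg), tool down"""
    st=st or robot.read_state(); R=Rot.from_rotvec(st["orientation"]).as_matrix()
    a=np.radians(az); y=np.array([np.cos(a),np.sin(a),0]); z=np.array([0,0,-1.]); G=np.c_[np.cross(y,z),y,z]
    return np.round(R.T@(np.array(target)-st["tool_pos"]),4), np.round(Rot.from_matrix(R.T@G).as_rotvec(),3)
E
python3 - <<'E'
from h import *
for n,W,T in (("top",(308,256),(301,292)),("scene",(285,225),(243,240))):
    z=np.load(f"pics/{n}0.npz"); im,d=z["im"],z["d"]; m=robot.camera_model(n); C=cloud(m,d)
    h=cv2.cvtColor(im,cv2.COLOR_RGB2HSV)
    print(n,"lid",circ(m,blob((h[...,1]<45)&(h[...,2]>150)&(C[...,2]>.107)&(C[...,2]<.125),W),.114),
     "cap",circ(m,blob((C[...,2]>.109)&(C[...,2]<.122)&(h[...,2]<120),T),.117))
    bar=(h[...,0]>20)&(h[...,0]<35)&(h[...,1]>130)&(h[...,2]>120)
    n_,l,s,c=cv2.connectedComponentsWithStats(bar.astype(np.uint8))
    for i in range(1,n_):
        if s[i,4]>8:
            p=plane(m,[c[i]],.012)[0]
            if .28<p[0]<.56 and .15<p[1]<.35: print("yellow",p.round(4),s[i,4])
    sel=(np.abs(C[...,0]-.43)<.16)&(np.abs(C[...,1]-.01)<.16)&(C[...,2]>.03)&(h[...,1]<40)
    P=C[sel]; print("dome pts",len(P),P.min(0).round(3),P.max(0).round(3),np.percentile(P[:,2],[10,50,90]).round(3))
    for a,b in ((.05,.09),(.09,.13),(.13,.2)):
        Q=P[(P[:,2]>a)&(P[:,2]<b)]
        if len(Q)>20:print(a,len(Q),cv2.minEnclosingCircle((Q[:,:2]*1000).astype(np.float32)))
print(go([.40,.245,.32],0))
E
```

```text
top lid [460.9 239.7  44.7] cap [371.3 253.2  44.3]
yellow [0.499  0.2621 0.012 ] 27
yellow [0.4936 0.2184 0.012 ] 22
yellow [0.4082 0.2672 0.012 ] 24
yellow [0.3371 0.2616 0.012 ] 89
dome pts 7093 [ 0.27  -0.116  0.03 ] [0.558 0.129 0.217] [0.069 0.155 0.175]
0.05 867 ((410.0715026855469, 24.582334518432617), 155.60372924804688)
0.09 688 ((437.91876220703125, 5.547116279602051), 108.19010925292969)
0.13 5178 ((438.12921142578125, 3.7260191440582275), 100.84977722167969)
scene lid [461.9 235.9  49.6] cap [372.1 250.6  51. ]
yellow [0.4916 0.2168 0.012 ] 60
yellow [0.4043 0.2708 0.012 ] 61
yellow [0.3372 0.2548 0.012 ] 147
dome pts 13819 [ 0.27  -0.116  0.03 ] [0.551 0.127 0.215] [0.069 0.15  0.174]
0.05 2005 ((409.9727783203125, 28.67176628112793), 159.14320373535156)
0.09 2255 ((436.6559753417969, -0.84771728515625), 107.71792602539062)
0.13 8967 ((439.2702331542969, 2.167593479156494), 99.9719009399414)
(array([-0.2841, -0.2267, -0.1213]), array([ 0. , -0. ,  1.2]))
```

>>> {"op": "move_arm", "data": {
  "deltas": [0, 0, -0.05, 0, 0, 0, 1, -0.04, -0.03, -0.09, 0, 0, -0.1, 1, -0.08, -0.06, -0.12, 0, 0, -0.2, 1, -0.12, -0.095, -0.12, 0, 0, -0.3, 1, -0.16, -0.127, -0.12, 0, 0, -0.37, 1, -0.2, -0.16, -0.12, 0, 0, -0.37, 1, -0.24, -0.19, -0.12, 0, 0, -0.37, 1, -0.284, -0.227, -0.12, 0, 0, -0.37, 1, -0.284, -0.227, -0.12, 0, 0, -0.37, 1, -0.284, -0.227, -0.12, 0, 0, -0.37, 1],
  "squeeze": 15
}}

```text
t: 2.35
tool_pos: [0.3998, 0.2449, 0.3188]
orientation: [-0.003, -3.142, -0.001]
force: [0.5, 0.0, 0.1]
opening: 0.0931
gripper_force: 0.0
```

Run:
```python
from h import *
st=robot.read_state(); print(st["t"],st["tool_pos"],Rot.from_rotvec(st["orientation"]).as_matrix().round(3).tolist(),st["q"].round(2))
im,d=robot.read_camera("wrist"); cv2.imwrite("pics/w1.png",im[:,:,::-1]); np.savez("pics/w1.npz",im=im,d=d,tp=st["tool_pos"],o=st["orientation"])
print(robot.camera_model("wrist"))
for l in("small_jar","tall_jar","round_tin","chocolate_bar","square_stand","long_stand"): print(l,[(np.round(r["uv"]).tolist(),round(r["confidence"],2)) for r in robot.recognise("wrist",l)])
```

```text
2.35 [0.39977213 0.24493939 0.31875405] [[-1.0, 0.002, -0.0], [0.002, 1.0, 0.001], [0.0, 0.001, -1.0]] [ 0.44 -0.24  1.63  0.    1.75 -1.13]
{'K': array([[428.19815792,   0.        , 322.69040987],
       [  0.        , 428.19815792, 233.9308345 ],
       [  0.        ,   0.        ,   1.        ]]), 'k1': -0.028593031855567167, 'tool_from_camera': array([[-2.94522539e-04, -9.67032136e-01, -2.54654200e-01,
         7.05710105e-02],
       [ 9.99999907e-01, -2.04830133e-04, -3.78730021e-04,
         1.76707657e-03],
       [ 3.14083248e-04, -2.54654288e-01,  9.67032107e-01,
        -1.86602775e-01],
       [ 0.00000000e+00,  0.00000000e+00,  0.00000000e+00,
         1.00000000e+00]])}
small_jar [([442.0, 174.0], 0.85), ([334.0, 142.0], 0.71), ([323.0, 221.0], 0.36)]
tall_jar [([334.0, 168.0], 0.76)]
round_tin [([323.0, 222.0], 0.86)]
chocolate_bar [([333.0, 140.0], 0.61)]
square_stand [([302.0, 336.0], 0.87)]
long_stand [([420.0, 297.0], 0.68), ([568.0, 137.0], 0.68)]
```

View pics/w1.png

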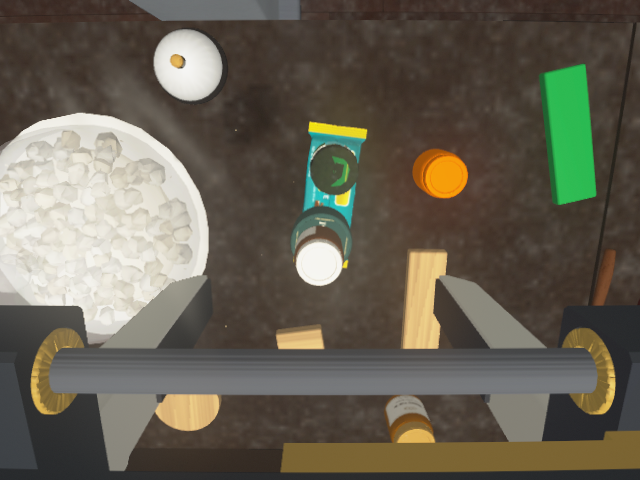

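The wrist view shows the white lid at (320,261) and the dark cap at (334,169). The bar runs from (337,130) to (347,265), with the orange decoy off at (441,175).

Run:
```python
from h import *
z=np.load("pics/w1.npz"); im,d=z["im"],z["d"]; st=dict(tool_pos=z["tp"],orientation=z["o"]); m=robot.camera_model("wrist"); C=cloud(m,d,st)
h=cv2.cvtColor(im,cv2.COLOR_RGB2HSV)
print("lid",circ(m,blob((h[...,1]<60)&(h[...,2]>130)&(C[...,2]>.106)&(C[...,2]<.125),(320,263)),.114,st),np.nanmedian(C[255:270,312:328].reshape(-1,3),0))
print("cap",circ(m,blob((C[...,2]>.112)&(C[...,2]<.122),(334,169)),.117,st),np.nanmedian(C[160:178,325:342].reshape(-1,3),0))
bar=(h[...,0]>20)&(h[...,0]<105)&(h[...,1]>120)&(h[...,2]>90)&(C[...,2]<.02)
b=blob(bar,(337,128)); w=plane(m,outline(b),.012,st)[:,:2]; print("bar",cv2.minAreaRect((w*1000).astype(np.float32)))
y=blob((h[...,0]>20)&(h[...,0]<36)&(h[...,1]>130)&(C[...,2]<.02),(337,130)); w=plane(m,outline(y),.012,st)[:,:2]; print("yend",cv2.minAreaRect((w*1000).astype(np.float32)))
cv2.imwrite
wood=(h[...,0]>8)&(h[...,0]<28)&(h[...,1]>50)&(h[...,2]>120)
for k,uv in(("long",(425,280)),("sq",(300,336))):
    b=blob(wood&(abs(C[...,2]-.02)<.01),uv); w=plane(m,outline(b),.02,st)[:,:2]; print(k,cv2.minAreaRect((w*1000).astype(np.float32)))
# tin: points at height .05-.056
t=blob((abs(C[...,2]-.053)<.006)&(abs(C[...,0]-.46)<.06),(322,225)); P=C[t]; print("tin",P.min(0).round(4),P.max(0).round(4))
o=outline(b)
```

```text
lid [460.  242.4  46.8] [0.46060584 0.24346526 0.11257654]
cap [372.  256.8  44.2] [0.37005751 0.25603123 0.11759385]
bar ((387.8447570800781, 255.23226928710938), (66.60052490234375, 114.17800903320312), 80.57147216796875)
yend ((338.0063171386719, 263.4234313964844), (66.5064697265625, 10.865592002868652), 82.62612915039062)
long ((541.2212524414062, 369.56976318359375), (47.646034240722656, 131.20912170410156), 88.94271850585938)
sq ((593.58935546875, 216.89138793945312), (32.9862060546875, 58.1526985168457), 7.705999851226807)
tin [0.4231 0.2104 0.0471] [0.4797 0.2778 0.0564]
```

>>> {"op": "move_arm", "data": {
  "deltas": [-0.02, -0.002, 0.03, 0, 0, 0, 1, -0.045, -0.004, 0.07, 0, 0, 0, 1, -0.061, -0.005, 0.11, 0, 0, 0, 1, -0.061, -0.005, 0.15, 0, 0, 0, 1, -0.061, -0.005, 0.19, 0, 0, 0, 1, -0.061, -0.005, 0.22, 0, 0, 0, 1, -0.061, -0.005, 0.24, 0, 0, 0, 1, -0.061, -0.005, 0.24, 0, 0, 0, 1, -0.061, -0.005, 0.24, 0, 0, 0, 0.5, -0.061, -0.005, 0.24, 0, 0, 0, 0.3, -0.061, -0.005, 0.24, 0, 0, 0, 0.3, -0.061, -0.005, 0.24, 0, 0, 0, 0.3],
  "squeeze": 12
}}

```text
t: 4.2
tool_pos: [0.4611, 0.2398, 0.0791]
orientation: [0.001, 3.141, 0.0]
force: [-0.8, 1.2, 0.6]
opening: 0.0576
gripper_force: 0.0
```

>>> {"op": "move_arm", "data": {
  "deltas": [0, 0, 0, 0, 0, 0, 0.2, 0, 0, 0, 0, 0, 0, 0.2, 0, 0, 0, 0, 0, 0, 0.2, 0, 0, 0, 0, 0, 0, 0.2, 0, 0, -0.004, 0, 0, 0, 0.2, 0, 0, -0.012, 0, 0, 0, 0.2],
  "squeeze": 15
}}

```text
t: 4.95
tool_pos: [0.4601, 0.2393, 0.0902]
orientation: [-0.001, -3.14, 0.001]
force: [0.1, 0.1, -3.2]
opening: 0.045
gripper_force: 12.6
```

>>> {"op": "move_arm", "data": {
  "deltas": [0, 0, -0.02, 0, 0, 0, 0.2, 0, 0, -0.04, 0, 0, 0, 0.2, 0, 0, -0.06, 0, 0, 0, 0.2, 0, 0, -0.06, 0, 0, 0, 0.2]
}}

```text
t: 5.45
tool_pos: [0.4622, 0.2402, 0.1528]
orientation: [0.001, 3.138, 0.002]
force: [0.2, -0.4, -2.7]
opening: 0.0453
gripper_force: 12.6
```

Run:
```python
from h import *
st=robot.read_state();print(st["tool_pos"],st["opening"],st["gripper_force"],st["force"])
a,_=robot.read_camera("wrist"); b,_=robot.read_camera("scene")
o=np.hstack([cv2.resize(a[:,160:480],(400,600)),cv2.resize(b[170:300,200:340][:, 20:107],(400,600))])
cv2.imwrite("pics/g1.png",o[:,:,::-1])
```

```text
[0.46216645 0.24017412 0.15283609] 0.04529587846831993 12.626653213519603 [ 0.23528424 -0.40250177 -2.7048301 ]
```

View pics/g1.png

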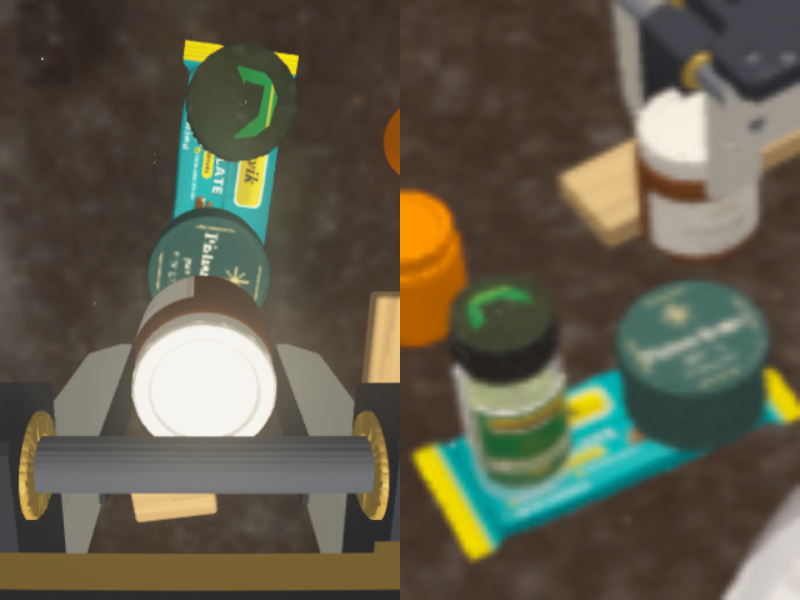

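Held upright and clear of the tin, which has not moved. I'll carry it around the dome at about x = 0.64.

>>> {"op": "move_arm", "data": {
  "deltas": [-0.02, 0, -0.02, 0, 0, 0, 0.2, -0.05, 0, -0.04, 0, 0, 0, 0.2, -0.085, 0, -0.05, 0, 0, 0, 0.2, -0.12, -0.005, -0.05, 0, 0, 0, 0.2, -0.15, -0.025, -0.05, 0, 0, 0, 0.2, -0.17, -0.06, -0.05, 0, 0, 0, 0.2, -0.176, -0.1, -0.05, 0, 0, 0, 0.2, -0.176, -0.14, -0.05, 0, 0, 0, 0.2, -0.176, -0.18, -0.05, 0, 0, 0, 0.2, -0.176, -0.22, -0.05, 0, 0, 0, 0.2, -0.176, -0.26, -0.05, 0, 0, 0, 0.2, -0.176, -0.29, -0.05, 0, 0, 0, 0.2]
}}

```text
t: 7.05
tool_pos: [0.6356, -0.0521, 0.1986]
orientation: [-0.003, -3.139, -0.0]
force: [-0.4, 0.1, -2.4]
opening: 0.0445
gripper_force: 12.7
```

>>> {"op": "move_arm", "data": {
  "deltas": [0, -0.025, 0, 0, 0, 0, 0.2, 0, -0.04, 0, 0, 0, 0, 0.2, 0, -0.044, 0, 0, 0, 0, 0.2, 0, -0.044, 0, 0, 0, 0, 0.2]
}}

```text
t: 7.55
tool_pos: [0.6365, -0.0939, 0.2002]
orientation: [-0.001, -3.141, -0.001]
force: [0.3, 0.6, -3.1]
opening: 0.0442
gripper_force: 12.7
```

```bash
cat > look.py <<'E'
from h import *
import sys
n=sys.argv[1]; st=robot.read_state(); m=robot.camera_model("wrist")
im,d=robot.read_camera("wrist"); cv2.imwrite(f"pics/{n}.png",im[:,:,::-1]); np.savez(f"pics/{n}.npz",im=im,d=d,tp=st["tool_pos"],o=st["orientation"])
print(st["tool_pos"].round(4),st["opening"],st["gripper_force"],st["force"].round(1))
E
python3 look.py w2
python3 - <<'E'
from h import *
z=np.load("pics/w2.npz"); im,d=z["im"],z["d"]; st=dict(tool_pos=z["tp"],orientation=z["o"]); m=robot.camera_model("wrist"); C=cloud(m,d,st)
h=cv2.cvtColor(im,cv2.COLOR_RGB2HSV)
zl=st["tool_pos"][2]-.025+.06
b=blob((h[...,1]<60)&(h[...,2]>130)&(abs(C[...,2]-zl)<.008),(324,308)); print("lid",circ(m,b,zl,st),zl,np.nanmedian(C[b],0))
E
```

```text
[ 0.6365 -0.0939  0.2002] 0.04419008655841485 12.688180396930875 [ 0.3  0.6 -3.1]
lid [635.3 -92.3  46.1] 0.23520694868629496 [ 0.634208   -0.09207306  0.23384112]
```

View pics/w2.png

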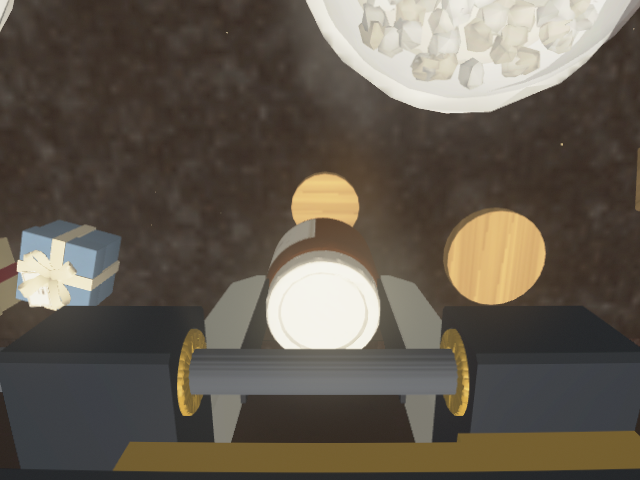

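The jar is held with its lid at (323,305). The small stand shows at (325,200), partly hidden, and the large stand at (495,256). I'll fit both with this same camera.

```bash
cat >> h.py <<'E'
from scipy.optimize import least_squares
def stand_fit(m,im,C,uv,r,st,keep=lambda p:True):
    h=cv2.cvtColor(im,cv2.COLOR_RGB2HSV); wood=(h[...,0]>8)&(h[...,0]<28)&(h[...,1]>50)&(h[...,2]>120)&(abs(C[...,2]-.02)<.006)
    w=plane(m,outline(blob(wood,uv)),.02,st)[:,:2]
    c0=w.mean(0); w=np.array([p for p in w if keep(p)])
    f=least_squares(lambda c:np.hypot(*(w-c).T)-r,c0,loss="soft_l1",f_scale=.0015); return f.x.round(4),np.abs(f.fun).mean().round(4),len(w)
E
python3 - <<'E'
from h import *
z=np.load("pics/w2.npz"); im,d=z["im"],z["d"]; st=dict(tool_pos=z["tp"],orientation=z["o"]); m=robot.camera_model("wrist"); C=cloud(m,d,st)
print("small",stand_fit(m,im,C,(325,190),.03,st))
print("large",stand_fit(m,im,C,(495,256),.045,st))
z=np.load("pics/top0.npz");m=robot.camera_model("top"); C=cloud(m,z["d"])
print("top",stand_fit(m,z["im"],C,(432,198),.03,None),stand_fit(m,z["im"],C,(376,181),.045,None))
z=np.load("pics/scene0.npz");m=robot.camera_model("scene"); C=cloud(m,z["d"])
print("scene",stand_fit(m,z["im"],C,(459,320),.03,None),stand_fit(m,z["im"],C,(420,259),.045,None))
E
```

```text
small (array([ 0.6366, -0.0904]), np.float64(0.0044), 187)
large (array([0.6852, 0.0638]), np.float64(0.0007), 283)
top (array([ 0.6368, -0.0927]), np.float64(0.0012), 58) (array([0.6838, 0.0617]), np.float64(0.0014), 91)
scene (array([ 0.6382, -0.0937]), np.float64(0.0008), 85) (array([0.6844, 0.0605]), np.float64(0.0008), 113)
```

>>> {"op": "move_arm", "data": {
  "deltas": [-0.002, 0.001, 0.02, 0, 0, 0, 0.2, -0.002, 0.001, 0.05, 0, 0, 0, 0.2, -0.002, 0.001, 0.08, 0, 0, 0, 0.2, -0.002, 0.001, 0.11, 0, 0, 0, 0.2, -0.002, 0.001, 0.135, 0, 0, 0, 0.2, -0.002, 0.001, 0.145, 0, 0, 0, 0.2, -0.002, 0.001, 0.15, 0, 0, 0, 0.2, -0.002, 0.001, 0.15, 0, 0, 0, 0.2, -0.002, 0.001, 0.15, 0, 0, 0, 0.2]
}}

```text
t: 8.72
tool_pos: [0.6395, -0.0936, 0.052]
orientation: [0.001, 3.14, -0.001]
force: [-0.2, -0.3, -2.0]
opening: 0.0443
gripper_force: 12.7
```

>>> {"op": "move_arm", "data": {
  "deltas": [0, 0, 0.002, 0, 0, 0, 0.2, 0, 0, 0.004, 0, 0, 0, 0.2, 0, 0, 0.005, 0, 0, 0, 0.2, 0, 0, 0.005, 0, 0, 0, 0.2]
}}

```text
t: 9.22
tool_pos: [0.6388, -0.0935, 0.0461]
orientation: [0.001, 3.141, -0.0]
force: [-0.7, 0.1, 0.5]
opening: 0.0444
gripper_force: 13.6
```

Touching down. Release and rise.

>>> {"op": "move_arm", "data": {
  "deltas": [0, 0, 0, 0, 0, 0, 0.55, 0, 0, 0, 0, 0, 0, 0.6, 0, 0, 0, 0, 0, 0, 0.8, 0, 0, 0, 0, 0, 0, 0.9, 0, 0, 0, 0, 0, 0, 0.9, 0, 0, -0.02, 0, 0, 0, 0.9, 0, 0, -0.05, 0, 0, 0, 0.9, 0, 0, -0.09, 0, 0, 0, 0.9, 0, 0, -0.13, 0, 0, 0, 0.9, 0.0, 0.02, -0.16, 0, 0, 0, 0.9, 0, 0.05, -0.18, 0, 0, 0, 0.9]
}}

```text
t: 10.6
tool_pos: [0.6395, -0.0438, 0.2298]
orientation: [0.004, 3.137, -0.001]
force: [0.8, 0.3, 0.1]
opening: 0.0835
gripper_force: 0.0
```

```bash
python3 look.py w3;python3 - <<'E'
from h import *
z=np.load("pics/w3.npz"); im,d=z["im"],z["d"]; st=dict(tool_pos=z["tp"],orientation=z["o"]); m=robot.camera_model("wrist"); C=cloud(m,d,st)
h=cv2.cvtColor(im,cv2.COLOR_RGB2HSV)
b=(h[...,1]<60)&(h[...,2]>130)&(abs(C[...,2]-.08)<.006)&(abs(C[...,0]-.637)<.04)
if b.sum(): print("lid",circ(m,b,.08,st),np.nanmedian(C[b],0))
b,_=robot.read_camera("scene")
a=cv2.resize(im,(533,400)); b=cv2.resize(b[240:360,410:490],(267,400)); cv2.imwrite("pics/p1.png",np.hstack([a,b])[:,:,::-1])
E
```

```text
[ 0.6395 -0.0438  0.2298] 0.08354890973721224 0.0 [0.8 0.3 0.1]
lid [637.6 -91.2  46. ] [ 0.63754173 -0.09136098  0.07946427]
```

View pics/p1.png

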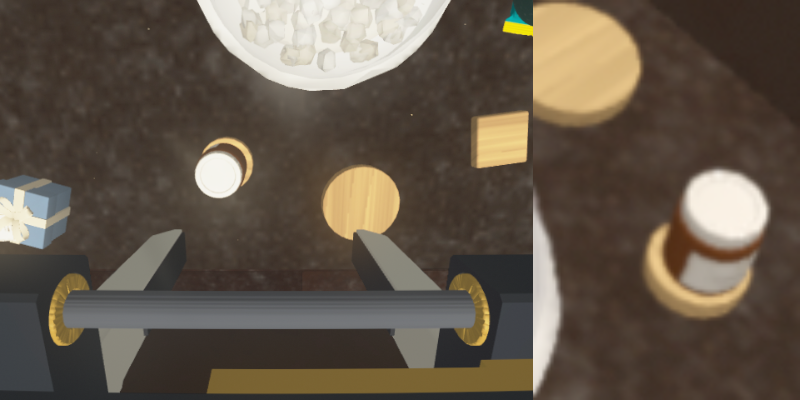

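The jar stands upright and centred on its stand (left view: (225,160); scene crop on the right). Back to the pile for the tin.

>>> {"op": "move_arm", "data": {
  "deltas": [0, 0.04, -0.02, 0, 0, 0, 1, 0, 0.09, -0.04, 0, 0, 0, 1, 0, 0.14, -0.05, 0, 0, 0, 1, 0, 0.19, -0.06, 0, 0, 0, 1, 0.02, 0.235, -0.07, 0, 0, 0, 1, 0.06, 0.265, -0.07, 0, 0, 0, 1, 0.11, 0.285, -0.07, 0, 0, 0, 1, 0.16, 0.289, -0.07, 0, 0, 0, 1, 0.2, 0.289, -0.07, 0, 0, 0, 1, 0.22, 0.289, -0.07, 0, 0, 0, 1, 0.22, 0.289, -0.07, 0, 0, 0, 1, 0.22, 0.289, -0.07, 0, 0, 0, 1]
}}

```text
t: 12.2
tool_pos: [0.4195, 0.2454, 0.2959]
orientation: [0.002, 3.141, -0.0]
force: [0.0, -0.3, 0.6]
opening: 0.0932
gripper_force: 0.0
```

```bash
python3 look.py w4;python3 - <<'E'
from h import *
z=np.load("pics/w4.npz"); im,d=z["im"],z["d"]; st=dict(tool_pos=z["tp"],orientation=z["o"]); m=robot.camera_model("wrist"); C=cloud(m,d,st)
near=lambda x,y,r:np.hypot(C[...,0]-x,C[...,1]-y)<r
b=(abs(C[...,2]-.054)<.006)&near(.46,.24,.05); print("tin",circ(m,b,.054,st),np.nanmedian(C[b],0))
b=(abs(C[...,2]-.117)<.006)&near(.37,.25,.05); print("cap",circ(m,b,.117,st),np.nanmedian(C[b],0))
E
```

```text
[0.4195 0.2454 0.2959] 0.09318376132987323 0.0 [ 0.  -0.3  0.6]
tin [456.8 244.5  69.1] [0.45631195 0.24423997 0.0540965 ]
cap [372.5 257.   43.9] [0.37230785 0.25670379 0.11739926]
```

>>> {"op": "move_arm", "data": {
  "deltas": [-0.02, -0.003, 0.04, 0, 0, 0, 1, -0.037, -0.003, 0.08, 0, 0, 0, 1, -0.037, -0.003, 0.12, 0, 0, 0, 1, -0.037, -0.003, 0.16, 0, 0, 0, 1, -0.037, -0.003, 0.2, 0, 0, 0, 1, -0.037, -0.003, 0.23, 0, 0, 0, 1, -0.037, -0.003, 0.255, 0, 0, 0, 1, -0.037, -0.003, 0.264, 0, 0, 0, 1, -0.037, -0.003, 0.264, 0, 0, 0, 1, -0.037, -0.003, 0.264, 0, 0, 0, 0.8, -0.037, -0.003, 0.264, 0, 0, 0, 0.6, -0.037, -0.003, 0.264, 0, 0, 0, 0.6],
  "squeeze": 12
}}

```text
t: 13.75
tool_pos: [0.4564, 0.243, 0.0325]
orientation: [0.001, 3.14, 0.001]
force: [0.6, 0.5, 1.6]
opening: 0.0684
gripper_force: 12.1
```

>>> {"op": "move_arm", "data": {
  "deltas": [0, 0, 0, 0, 0, 0, 0.55, 0, 0, 0, 0, 0, 0, 0.55, 0, 0, 0, 0, 0, 0, 0.55, 0, 0, -0.004, 0, 0, 0, 0.55, 0, 0, -0.01, 0, 0, 0, 0.55]
}}

```text
t: 14.38
tool_pos: [0.4551, 0.2424, 0.0412]
orientation: [-0.001, -3.14, 0.001]
force: [-0.7, 0.8, -0.5]
opening: 0.0678
gripper_force: 12.0
```

>>> {"op": "move_arm", "data": {
  "deltas": [0, 0, -0.03, 0, 0, 0, 0.55, 0, 0, -0.07, 0, 0, 0, 0.55, -0.02, 0, -0.1, 0, 0, 0, 0.55, -0.05, 0, -0.12, 0, 0, 0, 0.55, -0.085, -0.01, -0.13, 0, 0, 0, 0.55, -0.12, -0.03, -0.13, 0, 0, 0, 0.55, -0.15, -0.06, -0.13, 0, 0, 0, 0.55, -0.18, -0.09, -0.13, 0, 0, 0, 0.55, -0.21, -0.12, -0.13, 0, 0, 0, 0.55, -0.225, -0.15, -0.13, 0, 0, 0, 0.55, -0.2285, -0.175, -0.13, 0, 0, 0, 0.55, -0.2285, -0.1805, -0.13, 0, 0, 0, 0.55]
}}

```text
t: 15.88
tool_pos: [0.6838, 0.0604, 0.1714]
orientation: [-0.004, -3.141, 0.0]
force: [-0.3, 0.2, -0.9]
opening: 0.0679
gripper_force: 12.0
```

```bash
python3 look.py w5;python3 - <<'E'
from h import *
z=np.load("pics/w5.npz"); im,d=z["im"],z["d"]; st=dict(tool_pos=z["tp"],orientation=z["o"]); m=robot.camera_model("wrist"); C=cloud(m,d,st)
zt=st["tool_pos"][2]-.0205+.042
b=(abs(C[...,2]-zt)<.005)&(np.hypot(C[...,0]-.685,C[...,1]-.062)<.045)
h=cv2.cvtColor(im,cv2.COLOR_RGB2HSV); b&=(h[...,0]>60)&(h[...,0]<110)
w=plane(m,outline(blob(b,(323,320))),zt,st)[:,:2]; f=least_squares(lambda c:np.hypot(*(w-c).T)-.0345,w.mean(0),loss="soft_l1",f_scale=.001); print("tin",f.x.round(4),b.sum(),np.abs(f.fun).mean(),w.min(0),w.max(0))
E
```

```text
[0.6838 0.0604 0.1714] 0.06787075268789103 11.999710947275162 [-0.3  0.2 -0.9]
tin [0.6818 0.0623] 14420 0.004624020377620667 [0.65266544 0.0281692 ] [0.70751184 0.09598708]
```

>>> {"op": "move_arm", "data": {
  "deltas": [-0.001, 0.0015, 0.03, 0, 0, 0, 0.55, -0.001, 0.0015, 0.06, 0, 0, 0, 0.55, -0.001, 0.0015, 0.09, 0, 0, 0, 0.55, -0.001, 0.0015, 0.115, 0, 0, 0, 0.55, -0.001, 0.0015, 0.125, 0, 0, 0, 0.55, -0.001, 0.0015, 0.128, 0, 0, 0, 0.55, -0.001, 0.0015, 0.13, 0, 0, 0, 0.55, -0.001, 0.0015, 0.131, 0, 0, 0, 0.55, -0.001, 0.0015, 0.131, 0, 0, 0, 0.55]
}}

```text
t: 17.05
tool_pos: [0.6856, 0.0635, 0.0413]
orientation: [0.001, 3.141, 0.0]
force: [-0.2, -0.7, -2.0]
opening: 0.0675
gripper_force: 12.0
```

>>> {"op": "move_arm", "data": {
  "deltas": [0, -0.001, 0.001, 0, 0, 0, 0.55, 0, -0.001, 0.0015, 0, 0, 0, 0.55, 0, -0.001, 0.0015, 0, 0, 0, 0.55]
}}

```text
t: 17.42
tool_pos: [0.6857, 0.0628, 0.0404]
orientation: [0.001, 3.14, 0.001]
force: [-3.5, 0.9, 6.1]
opening: 0.0678
gripper_force: 12.0
```

Contact (force up). Release, rise, and return to the pile for the tall jar.

>>> {"op": "move_arm", "data": {
  "deltas": [0, 0, -0.001, 0, 0, 0, 0.75, 0, 0, -0.001, 0, 0, 0, 0.85, 0, 0, -0.001, 0, 0, 0, 1, 0, 0, -0.001, 0, 0, 0, 1, 0, 0, -0.02, 0, 0, 0, 1, 0, 0, -0.06, 0, 0, 0, 1, 0, 0, -0.11, 0, 0, 0, 1, 0, 0.02, -0.16, 0, 0, 0, 1, 0.02, 0.06, -0.2, 0, 0, 0, 1, 0.04, 0.1, -0.21, 0, 0, 0, 1, 0.07, 0.14, -0.22, 0, 0, 0, 1, 0.1, 0.16, -0.23, 0, 0, 0, 1]
}}

```text
t: 18.92
tool_pos: [0.5843, 0.2246, 0.2712]
orientation: [-0.001, 3.14, 0.001]
force: [-0.4, -0.1, -0.2]
opening: 0.0933
gripper_force: 0.0
```

>>> {"op": "move_arm", "data": {
  "deltas": [0.05, 0.01, 0, 0, 0, 0, 1, 0.1, 0.02, 0, 0, 0, 0, 1, 0.14, 0.023, 0, 0, 0, 0, 1, 0.17, 0.025, 0, 0, 0, 0, 1, 0.19, 0.027, 0, 0, 0, 0, 1, 0.19, 0.027, 0, 0, 0, 0, 1, 0.19, 0.027, 0, 0, 0, 0, 1]
}}

```text
t: 19.8
tool_pos: [0.396, 0.2498, 0.2701]
orientation: [0.001, 3.14, 0.001]
force: [0.2, 0.8, 0.2]
opening: 0.0931
gripper_force: 0.0
```

```bash
python3 look.py w6;python3 - <<'E'
from h import *
z=np.load("pics/w6.npz"); im,d=z["im"],z["d"]; st=dict(tool_pos=z["tp"],orientation=z["o"]); m=robot.camera_model("wrist"); C=cloud(m,d,st)
h=cv2.cvtColor(im,cv2.COLOR_RGB2HSV)
b=(abs(C[...,2]-.117)<.006)&(np.hypot(C[...,0]-.37,C[...,1]-.25)<.05); print("cap",circ(m,b,.117,st))
bar=(h[...,0]>20)&(h[...,0]<105)&(h[...,1]>120)&(h[...,2]>90)&(C[...,2]<.02)
ys,xs=np.nonzero(bar); w=plane(m,np.c_[xs,ys],.012,st)[:,:2]; k=(w[:,0]>.3)&(w[:,0]<.55)&(w[:,1]>.17)&(w[:,1]<.31); print("bar",cv2.minAreaRect((w[k]*1000).astype(np.float32)))
im2,d2=robot.read_camera("top"); m=robot.camera_model("top"); C=cloud(m,d2)
b=(abs(C[...,2]-.062)<.006)&(np.hypot(C[...,0]-.685,C[...,1]-.062)<.06); 
if b.sum(): print("tin",circ(m,b,.062,None),np.nanmedian(C[b],0))
b=(abs(C[...,2]-.08)<.006)&(np.hypot(C[...,0]-.637,C[...,1]+.092)<.06)
if b.sum(): print("lid",circ(m,b,.08,None))
E
```

```text
[0.396  0.2498 0.2701] 0.09311761463335734 0.0 [0.2 0.8 0.2]
cap [372.1 256.9  44.2]
bar ((415.20989990234375, 253.78460693359375), (66.49761962890625, 166.8169708251953), 82.72893524169922)
tin [684.8  61.9  69.9] [0.68478715 0.06203407 0.06181642]
lid [636.3 -93.9  46.4]
```

>>> {"op": "move_arm", "data": {
  "deltas": [0.01, 0.004, 0.03, 0, 0, 0, 1, 0.024, 0.0045, 0.06, 0, 0, 0, 1, 0.024, 0.0045, 0.1, 0, 0, 0, 1, 0.024, 0.0045, 0.14, 0, 0, 0, 1, 0.024, 0.0045, 0.175, 0, 0, 0, 1, 0.024, 0.0045, 0.2, 0, 0, 0, 1, 0.024, 0.0045, 0.208, 0, 0, 0, 1, 0.024, 0.0045, 0.208, 0, 0, 0, 1, 0.024, 0.0045, 0.208, 0, 0, 0, 0.7, 0.024, 0.0045, 0.208, 0, 0, 0, 0.55, 0.024, 0.0045, 0.208, 0, 0, 0, 0.45, 0.024, 0.0045, 0.208, 0, 0, 0, 0.4],
  "squeeze": 12
}}

```text
t: 21.4
tool_pos: [0.3715, 0.2544, 0.0614]
orientation: [0.001, 3.141, 0.0]
force: [0.3, -0.6, -0.3]
opening: 0.0577
gripper_force: 0.0
```

>>> {"op": "move_arm", "data": {
  "deltas": [0, 0, 0, 0, 0, 0, 0.25, 0, 0, 0, 0, 0, 0, 0.25, 0, 0, 0, 0, 0, 0, 0.25, 0, 0, 0, 0, 0, 0, 0.25]
}}

```text
t: 21.9
tool_pos: [0.3714, 0.2543, 0.0612]
orientation: [0.001, 3.142, 0.0]
force: [-0.1, -0.5, 0.6]
opening: 0.0446
gripper_force: 12.0
```

>>> {"op": "move_arm", "data": {
  "deltas": [0, 0, -0.015, 0, 0, 0, 0.25, 0, 0, -0.04, 0, 0, 0, 0.25, 0, 0, -0.07, 0, 0, 0, 0.25, -0.02, 0, -0.095, 0, 0, 0, 0.25, -0.05, 0, -0.1, 0, 0, 0, 0.25, -0.085, 0, -0.1, 0, 0, 0, 0.25, -0.12, -0.005, -0.1, 0, 0, 0, 0.25, -0.155, -0.01, -0.1, 0, 0, 0, 0.25, -0.19, -0.02, -0.1, 0, 0, 0, 0.25, -0.22, -0.033, -0.1, 0, 0, 0, 0.25, -0.24, -0.039, -0.1, 0, 0, 0, 0.25, -0.24, -0.039, -0.1, 0, 0, 0, 0.25]
}}

```text
t: 23.4
tool_pos: [0.6122, 0.2143, 0.1616]
orientation: [0.004, 3.142, -0.0]
force: [0.9, 0.2, -1.0]
opening: 0.0449
gripper_force: 12.0
```

>>> {"op": "move_arm", "data": {
  "deltas": [0, 0, 0, 0, 0, 0, 0.25, 0, 0, 0, 0, 0, 0, 0.25]
}}

```text
t: 23.65
tool_pos: [0.6106, 0.2156, 0.1615]
orientation: [-0.0, -3.142, -0.0]
force: [0.1, -0.0, -0.9]
opening: 0.0444
gripper_force: 12.0
```

```bash
python3 look.py w7;python3 - <<'E'
from h import *
z=np.load("pics/w7.npz"); im,d=z["im"],z["d"]; st=dict(tool_pos=z["tp"],orientation=z["o"]); m=robot.camera_model("wrist"); C=cloud(m,d,st)
zt=st["tool_pos"][2]-.0492+.105
b=(abs(C[...,2]-zt)<.006)&(np.hypot(C[...,0]-.611,C[...,1]-.215)<.04)
if b.sum(): print("cap",circ(m,b,zt,st),np.nanmedian(C[b],0),zt)
E
```

```text
[0.6106 0.2156 0.1615] 0.044446541274662174 11.996277670841664 [ 0.1 -0.  -0.9]
cap [604.1 216.4  77.6] [0.60191921 0.2171163  0.21770798] 0.21728187708291824
```

View pics/w7.png

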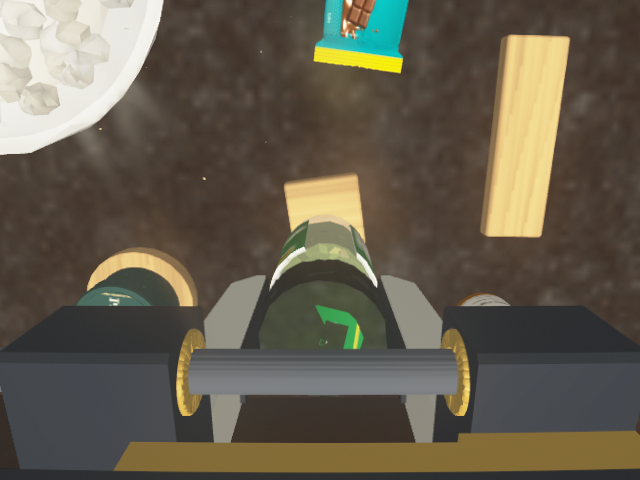

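The jar is held upright; the square stand shows at (325,205) and the whole long stand at (527,135). I'll measure both, then set the jar down.

Run:
```python
from h import *
z=np.load("pics/w7.npz"); im,d=z["im"],z["d"]; st=dict(tool_pos=z["tp"],orientation=z["o"]); m=robot.camera_model("wrist"); C=cloud(m,d,st)
h=cv2.cvtColor(im,cv2.COLOR_RGB2HSV); wood=(h[...,0]>8)&(h[...,0]<28)&(h[...,1]>50)&(h[...,2]>120)&(abs(C[...,2]-.02)<.005)
for k,uv in(("long",(527,135)),("sq",(320,195))):
    w=plane(m,outline(blob(wood,uv)),.02,st)[:,:2]*1000; r=cv2.minAreaRect(w.astype(np.float32)); print(k,r,cv2.boxPoints(r).round(1).tolist())
```

```text
long ((553.54052734375, 369.20086669921875), (48.2901611328125, 148.8824920654297), 88.85092163085938) [[478.6000061035156, 346.6000061035156], [627.5, 343.6000061035156], [628.5, 391.79998779296875], [479.6000061035156, 394.79998779296875]]
sq ((608.6754760742188, 218.6444091796875), (55.47555923461914, 57.61648178100586), 7.853504657745361) [[577.2999877929688, 243.39999389648438], [585.0999755859375, 186.3000030517578], [640.0999755859375, 193.89999389648438], [632.2000122070312, 251.0]]
```

>>> {"op": "move_arm", "data": {
  "deltas": [0, 0, 0.02, 0, 0, 0, 0.25, 0, 0, 0.045, 0, 0, 0, 0.25, 0, 0, 0.07, 0, 0, 0, 0.25, 0, 0, 0.082, 0, 0, 0, 0.25, 0, 0, 0.085, 0, 0, 0, 0.25, 0, 0, 0.085, 0, 0, 0, 0.25, 0, 0, 0.085, 0, 0, 0, 0.25]
}}

```text
t: 24.58
tool_pos: [0.6122, 0.2153, 0.0775]
orientation: [0.001, 3.14, 0.001]
force: [0.4, -0.4, -1.7]
opening: 0.045
gripper_force: 12.0
```

>>> {"op": "move_arm", "data": {
  "deltas": [0.001, 0.0008, 0.003, 0, 0, 0, 0.25, 0.001, 0.0008, 0.006, 0, 0, 0, 0.25, 0.001, 0.0008, 0.0085, 0, 0, 0, 0.25, 0.001, 0.0008, 0.009, 0, 0, 0, 0.25, 0.001, 0.0008, 0.009, 0, 0, 0, 0.25]
}}

```text
t: 25.2
tool_pos: [0.6113, 0.2166, 0.069]
orientation: [0.001, 3.139, 0.002]
force: [-2.7, -0.2, 7.4]
opening: 0.0445
gripper_force: 12.0
```

>>> {"op": "move_arm", "data": {
  "deltas": [0, 0, -0.001, 0, 0, 0, 0.5, 0, 0, -0.001, 0, 0, 0, 0.55, 0, 0, -0.001, 0, 0, 0, 0.8, 0, 0, -0.001, 0, 0, 0, 1, 0, 0, -0.001, 0, 0, 0, 1, 0, 0, -0.02, 0, 0, 0, 1, 0, 0, -0.06, 0, 0, 0, 1, 0, 0, -0.11, 0, 0, 0, 1, 0, 0, -0.15, 0, 0, 0, 1, 0, 0.01, -0.18, 0, 0, 0, 1, 0.04, 0.03, -0.19, 0, 0, 0, 1, 0.08, 0.035, -0.19, 0, 0, 0, 1]
}}

```text
t: 26.7
tool_pos: [0.5303, 0.2521, 0.2603]
orientation: [0.001, 3.138, 0.003]
force: [0.4, -0.4, 0.1]
opening: 0.0927
gripper_force: 0.0
```

>>> {"op": "move_arm", "data": {
  "deltas": [0.04, 0, 0, 0, 0, 0, 1, 0.08, 0, 0, 0, 0, 0, 1, 0.11, 0, 0, 0, 0, 0, 1, 0.12, 0, 0, 0, 0, 0, 1, 0.12, 0, 0, 0, 0, 0, 1, 0.12, 0, 0, 0, 0, 0, 1]
}}

```text
t: 27.45
tool_pos: [0.4112, 0.251, 0.2574]
orientation: [0.002, 3.141, 0.0]
force: [0.5, 0.6, 0.4]
opening: 0.0929
gripper_force: 0.0
```

```bash
python3 look.py w8;python3 - <<'E'
from h import *
z=np.load("pics/w8.npz"); im,d=z["im"],z["d"]; st=dict(tool_pos=z["tp"],orientation=z["o"]); m=robot.camera_model("wrist"); C=cloud(m,d,st)
def bar(m,im,C,st):
    h=cv2.cvtColor(im,cv2.COLOR_RGB2HSV); b=(h[...,0]>20)&(h[...,0]<105)&(h[...,1]>110)&(h[...,2]>80)&(C[...,2]<.02)
    ys,xs=np.nonzero(b); w=plane(m,np.c_[xs,ys],.012,st)[:,:2]; k=(w[:,0]>.3)&(w[:,0]<.55)&(w[:,1]>.17)&(w[:,1]<.31); return cv2.minAreaRect((w[k]*1000).astype(np.float32))
print("bar",bar(m,im,C,st)) 
im2,d2=robot.read_camera("top"); m=robot.camera_model("top"); C=cloud(m,d2)
print("bar top",bar(m,im2,C,None))
b=(abs(C[...,2]-.125)<.006)&(np.hypot(C[...,0]-.611,C[...,1]-.215)<.06); print("cap",circ(m,b,.125,None) if b.sum() else 0)
b,_=robot.read_camera("scene")
cv2.imwrite("pics/p3.png",np.hstack([cv2.resize(im,(400,300)),cv2.resize(b[170:350,220:490],(400,300))])[:,:,::-1])
E
```

```text
[0.4112 0.251  0.2574] 0.0929162509915662 0.0 [0.5 0.6 0.4]
bar ((415.4822998046875, 253.65769958496094), (66.4345703125, 166.67962646484375), 82.72312927246094)
bar top ((360.6467590332031, 259.6133117675781), (66.92184448242188, 61.1206169128418), 88.29039001464844)
cap [608.5 214.8  46.1]
```

View pics/p3.png

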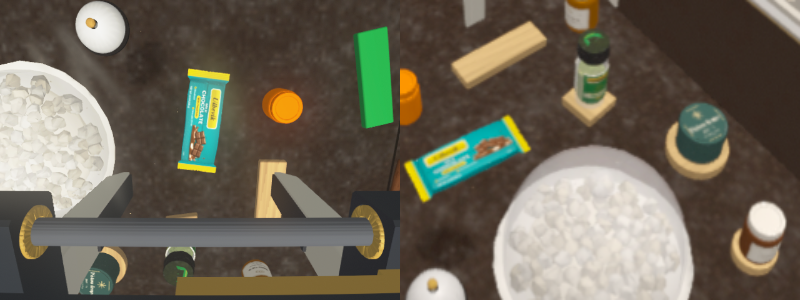

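All three stand upright on their stands. The bar lies free at (203,120) in the left half. Now the bar.

>>> {"op": "move_arm", "data": {
  "deltas": [-0.004, 0.001, 0.03, 0, 0, 0.06, 1, -0.004, 0.001, 0.07, 0, 0, 0.127, 1, -0.004, 0.001, 0.11, 0, 0, 0.127, 1, -0.004, 0.001, 0.15, 0, 0, 0.127, 1, -0.004, 0.001, 0.19, 0, 0, 0.127, 1, -0.004, 0.001, 0.22, 0, 0, 0.127, 1, -0.004, 0.001, 0.235, 0, 0, 0.127, 1, -0.004, 0.001, 0.241, 0, 0, 0.127, 1, -0.004, 0.001, 0.243, 0, 0, 0.127, 1, -0.004, 0.001, 0.243, 0, 0, 0.127, 1],
  "squeeze": 18
}}

```text
t: 28.85
tool_pos: [0.4152, 0.2524, 0.0152]
orientation: [0.201, 3.134, 0.001]
force: [-0.4, 0.2, 1.0]
opening: 0.093
gripper_force: 0.0
```

>>> {"op": "move_arm", "data": {
  "deltas": [0, 0, 0, 0, 0, 0, 0.8, 0, 0, 0, 0, 0, 0, 0.6, 0, 0, 0, 0, 0, 0, 0.5, 0, 0, 0, 0, 0, 0, 0.5, 0, 0, 0, 0, 0, 0, 0.5, 0, 0, 0, 0, 0, 0, 0.5]
}}

```text
t: 29.6
tool_pos: [0.4143, 0.252, 0.0141]
orientation: [-0.201, -3.135, 0.0]
force: [0.3, -0.2, -0.4]
opening: 0.0469
gripper_force: 0.0
```

```bash
python3 look.py w9;python3 - <<'E'
from h import *
im=cv2.imread("pics/w9.png"); b,_=robot.read_camera("scene"); st=robot.read_state(); print(st["opening"],st["gripper_force"])
cv2.imwrite("pics/p4.png",np.hstack([cv2.resize(im[:,100:540],(400,436)),cv2.resize(b[190:300,200:300],(400,436))[:,:,::-1]]))
E
```

```text
[0.4143 0.252  0.0141] 0.046879234706684744 0.0 [ 0.3 -0.2 -0.4]
0.04652419272456088 0.0
```

View pics/p4.png

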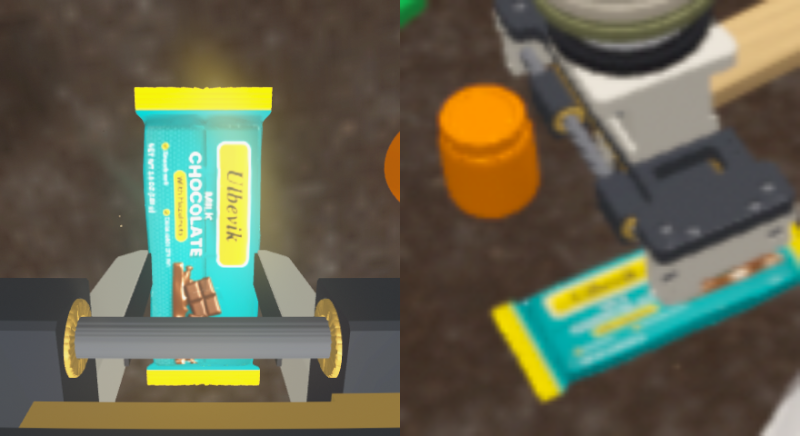

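The fingers sit beside the bar at its narrower middle and haven't gripped yet. I'll close further.

>>> {"op": "move_arm", "data": {
  "deltas": [0, 0, 0, 0, 0, 0, 0.3, 0, 0, 0, 0, 0, 0, 0.3, 0, 0, 0, 0, 0, 0, 0.3, 0, 0, 0, 0, 0, 0, 0.3]
}}

```text
t: 30.2
tool_pos: [0.4143, 0.2521, 0.0141]
orientation: [-0.201, -3.135, -0.0]
force: [0.5, 0.2, 0.4]
opening: 0.0281
gripper_force: 0.0
```

```bash
python3 look.py w10;python3 - <<'E'
from h import *
print(robot.tips_ahead)
z=np.load("pics/w10.npz"); m=robot.camera_model("wrist"); st=dict(tool_pos=z["tp"],orientation=z["o"]); C=cloud(m,z["d"],st)
print("bar surface z",np.nanmedian(C[150:260,290:350,2]),C[240,270:400:10,2].round(4))
im=cv2.imread("pics/w10.png"); b,_=robot.read_camera("scene"); 
cv2.imwrite("pics/p5.png",np.hstack([cv2.resize(im[:,100:540],(400,436)),cv2.resize(b[190:300,200:300],(400,436))[:,:,::-1]]))
E
```

```text
[0.4143 0.2521 0.0141] 0.028097027812534793 0.0 [0.5 0.2 0.4]
0.011
bar surface z 0.01163650072773384 [ 0.0133  0.0128  0.0119  0.0119  0.0107  0.0118  0.0111  0.0116  0.0117
  0.0139  0.0127  0.0117 -0.0006]
```

View pics/p5.png

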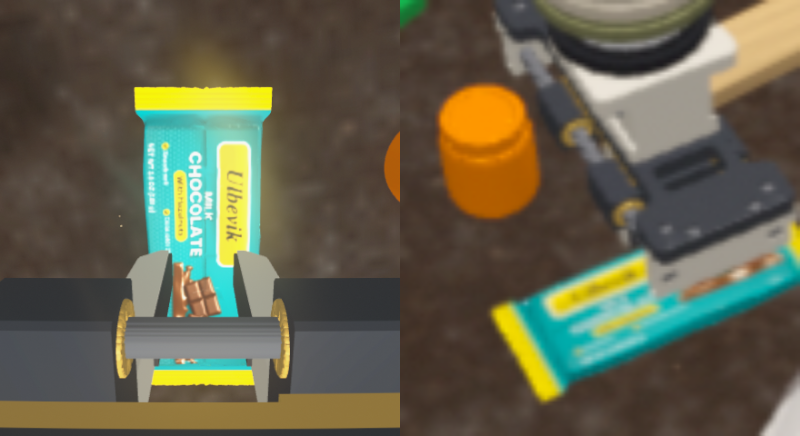

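The fingers have closed over the top of the bar: it lies under both tips, and nothing was pressed. The tips evidently sit higher when spread. I'll rise, reopen and descend by feel.

>>> {"op": "move_arm", "data": {
  "deltas": [0, 0, -0.01, 0, 0, 0, 0.3, 0, 0, -0.02, 0, 0, 0, 0.85, 0, 0, -0.02, 0, 0, 0, 0.85, 0, 0, -0.02, 0, 0, 0, 0.85, 0, 0, -0.02, 0, 0, 0, 0.85, 0, 0, -0.02, 0, 0, 0, 0.85, 0, 0, -0.01, 0, 0, 0, 0.85, 0, 0, -0.003, 0, 0, 0, 0.85, 0, 0, -0.001, 0, 0, 0, 0.85, 0, 0, 0.001, 0, 0, 0, 0.85, 0, 0, 0.001, 0, 0, 0, 0.85]
}}

```text
t: 31.68
tool_pos: [0.4143, 0.252, 0.0131]
orientation: [-0.201, -3.135, 0.0]
force: [-0.1, 0.5, -0.2]
opening: 0.0789
gripper_force: 0.0
```

```bash
python3 look.py w11;python3 - <<'E'
from h import *
z=np.load("pics/w11.npz"); m=robot.camera_model("wrist"); st=dict(tool_pos=z["tp"],orientation=z["o"]); C=cloud(m,z["d"],st)
R=Rot.from_rotvec(st["orientation"]).as_matrix(); T=(C-st["tool_pos"])@R  # tool coords
# finger points: |y| 30..65mm, above counter
for s in(-1,1):
    f=(s*T[...,1]>.03)&(s*T[...,1]<.07)&(C[...,2]>.016)&(C[...,2]<.07)&(abs(T[...,0])<.03)
    P=T[f]; print(s,len(P),"ahead max",np.percentile(P[:,2],[50,90,99,100]).round(4),"y inner",np.percentile(np.abs(P[:,1]),[1,50]).round(4))
f=C[260:300,:,:]
# lowest row where the finger ends: pixel columns
for c in(215,235,255,420,430,440): print(c,[(r,C[r,c].round(3).tolist()) for r in range(230,300,12)])
E
```

```text
[0.4143 0.252  0.0131] 0.07885459238277542 0.0 [-0.1  0.5 -0.2]
-1 2441 ahead max [-0.0425 -0.0266 -0.021  -0.0193] y inner [0.0375 0.0397]
1 2494 ahead max [-0.0423 -0.0267 -0.0212 -0.0197] y inner [0.0409 0.0429]
215 [(230, [0.388, 0.205, -0.0]), (242, [0.394, 0.203, -0.002]), (254, [0.4, 0.202, -0.001]), (266, [0.407, 0.201, -0.002]), (278, [0.4, 0.212, 0.037]), (290, [0.401, 0.214, 0.047])]
235 [(230, [0.389, 0.214, -0.001]), (242, [0.395, 0.213, -0.0]), (254, [0.401, 0.212, -0.001]), (266, [0.407, 0.211, -0.001]), (278, [0.414, 0.21, -0.001]), (290, [0.42, 0.208, -0.002])]
255 [(230, [0.391, 0.224, -0.001]), (242, [0.397, 0.223, -0.001]), (254, [0.402, 0.222, 0.0]), (266, [0.409, 0.221, -0.0]), (278, [0.415, 0.219, -0.002]), (290, [0.421, 0.219, -0.001])]
420 [(230, [0.401, 0.303, -0.001]), (242, [0.407, 0.303, -0.003]), (254, [0.413, 0.302, -0.001]), (266, [0.419, 0.301, -0.0]), (278, [0.412, 0.295, 0.033]), (290, [0.415, 0.293, 0.038])]
430 [(230, [0.401, 0.308, -0.001]), (242, [0.407, 0.307, -0.0]), (254, [0.414, 0.307, -0.001]), (266, [0.419, 0.306, -0.0]), (278, [0.41, 0.298, 0.038]), (290, [0.411, 0.295, 0.047])]
440 [(230, [0.402, 0.313, -0.002]), (242, [0.408, 0.312, -0.0]), (254, [0.414, 0.312, -0.0]), (266, [nan, nan, nan]), (278, [0.411, 0.302, 0.038]), (290, [0.411, 0.299, 0.05])]
```

The depth shows the fingertips at about 20 mm behind the TCP, not 11 mm ahead. That also explains gripping the small jar at 45 mm, by its lid. So I need to go about 27 mm lower, by feel.

>>> {"op": "move_arm", "data": {
  "deltas": [0, 0, 0.006, 0, 0, 0, 0.88, 0, 0, 0.012, 0, 0, 0, 0.88, 0, 0, 0.016, 0, 0, 0, 0.88, 0, 0, 0.016, 0, 0, 0, 0.88]
}}

```text
t: 32.22
tool_pos: [0.4139, 0.2518, -0.0035]
orientation: [-0.201, -3.134, 0.001]
force: [-1.0, 0.4, 0.2]
opening: 0.0821
gripper_force: 0.0
```

```bash
cat > tips.py <<'E'
from h import *
z=np.load("pics/w12.npz"); m=robot.camera_model("wrist"); st=dict(tool_pos=z["tp"],orientation=z["o"]); C=cloud(m,z["d"],st)
R=Rot.from_rotvec(st["orientation"]).as_matrix(); T=(C-st["tool_pos"])@R
for s in(-1,1):
    f=(s*T[...,1]>.03)&(s*T[...,1]<.07)&(C[...,2]>.005)&(C[...,2]<.07)&(abs(T[...,0])<.03)&~((C[...,2]<.0145)&(abs(T[...,1])<.036))
    print(s,np.percentile(C[f][:,2],[0,.5,1,5]).round(4),T[f][np.argmin(C[f][:,2])].round(4))
E
python3 look.py w12; python3 tips.py
```

```text
[ 0.4139  0.2518 -0.0035] 0.08207199566937522 0.0 [-1.   0.4  0.2]
-1 [0.0163 0.0173 0.018  0.0222] [ 0.0093 -0.0434 -0.0198]
1 [0.0159 0.0174 0.0181 0.0222] [-0.0048  0.0429 -0.0194]
```

>>> {"op": "move_arm", "data": {
  "deltas": [0, 0, 0.004, 0, 0, 0, 0.88, 0, 0, 0.008, 0, 0, 0, 0.88, 0, 0, 0.011, 0, 0, 0, 0.88, 0, 0, 0.013, 0, 0, 0, 0.88, 0, 0, 0.013, 0, 0, 0, 0.88]
}}

```text
t: 32.9
tool_pos: [0.4142, 0.252, -0.0161]
orientation: [-0.201, -3.135, 0.0]
force: [-0.7, 0.0, -0.2]
opening: 0.0814
gripper_force: 0.0
```

>>> {"op": "move_arm", "data": {
  "deltas": [0, 0, 0, 0, 0, 0, 0.75, 0, 0, 0, 0, 0, 0, 0.68, 0, 0, 0, 0, 0, 0, 0.55, 0, 0, 0, 0, 0, 0, 0.55, 0, 0, 0, 0, 0, 0, 0.55, 0, 0, 0, 0, 0, 0, 0.55],
  "squeeze": 20
}}

```text
t: 33.65
tool_pos: [0.4145, 0.2521, -0.0157]
orientation: [0.201, 3.135, 0.0]
force: [-0.3, 0.3, 1.2]
opening: 0.0647
gripper_force: 20.0
```

>>> {"op": "move_arm", "data": {
  "deltas": [0, 0, -0.01, 0, 0, 0, 0.55, 0, 0, -0.03, 0, 0, 0, 0.55, 0, 0, -0.06, 0, 0, 0, 0.55, -0.005, 0.005, -0.085, 0, 0, 0, 0.55, -0.025, 0.025, -0.09, 0, 0, -0.03, 0.55, -0.05, 0.05, -0.09, 0, 0, -0.06, 0.55, -0.075, 0.08, -0.09, 0, 0, -0.09, 0.55, -0.1, 0.11, -0.09, 0, 0, -0.107, 0.55, -0.1221, 0.1315, -0.09, 0, 0, -0.107, 0.55, -0.1221, 0.1315, -0.09, 0, 0, -0.107, 0.55, -0.1221, 0.1315, -0.09, 0, 0, -0.107, 0.55]
}}

```text
t: 35.02
tool_pos: [0.5515, 0.3664, 0.074]
orientation: [-0.033, -3.14, 0.001]
force: [-0.1, -0.9, 0.0]
opening: 0.0652
gripper_force: 20.0
```

```bash
python3 look.py w13;python3 - <<'E'
from h import *
z=np.load("pics/w13.npz"); im=z["im"]; m=robot.camera_model("wrist"); st=dict(tool_pos=z["tp"],orientation=z["o"]); C=cloud(m,z["d"],st)
print(st["orientation"].round(3)); zt=st["tool_pos"][2]+.0157+.012
h=cv2.cvtColor(im,cv2.COLOR_RGB2HSV); b=(h[...,0]>20)&(h[...,0]<105)&(h[...,1]>110)&(h[...,2]>80)&(abs(C[...,2]-zt)<.012)
ys,xs=np.nonzero(b); w=plane(m,np.c_[xs,ys],zt,st)[:,:2]; r=cv2.minAreaRect((w*1000).astype(np.float32)); print(r,cv2.boxPoints(r).round(1).tolist(),np.nanmedian(C[b][:,2]),zt)
P=C[b]; print("tilt fit",np.linalg.lstsq(np.c_[P[:,:2],np.ones(len(P))],P[:,2],rcond=None)[0].round(3))
s,_=robot.read_camera("scene")
cv2.imwrite("pics/p6.png",np.hstack([cv2.resize(im,(400,300)),cv2.resize(s[140:290,200:400],(400,300))])[:,:,::-1])
E
```

```text
[0.5515 0.3664 0.074 ] 0.06522497388468519 19.999822340905666 [-0.1 -0.9  0. ]
[-3.30e-02 -3.14e+00  1.00e-03]
((544.416259765625, 368.2431945800781), (63.7160758972168, 147.84347534179688), 88.78945922851562) [[469.79998779296875, 338.0], [617.5999755859375, 334.79998779296875], [619.0, 398.5], [471.20001220703125, 401.70001220703125]] 0.1011344742261717 0.10165307381980813
tilt fit [ 0.033 -0.01   0.086]
```

View pics/p6.png

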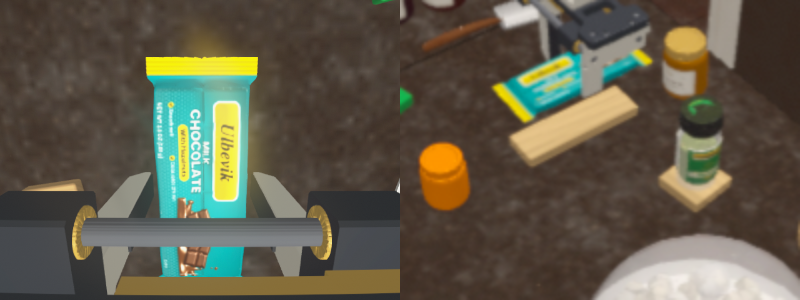

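The bar hangs nearly level over the long stand and is aligned with it. Lower it.

>>> {"op": "move_arm", "data": {
  "deltas": [0, 0.0005, 0.02, 0, 0, 0, 0.55, 0, 0.0005, 0.04, 0, 0, 0, 0.55, 0, 0.0005, 0.055, 0, 0, 0, 0.55, 0, 0.0005, 0.062, 0, 0, 0, 0.55, 0, 0.0005, 0.066, 0, 0, 0, 0.55, 0, 0.0005, 0.068, 0, 0, 0, 0.55, 0, 0.0005, 0.069, 0, 0, 0, 0.55, 0, 0.0005, 0.069, 0, 0, 0, 0.55]
}}

```text
t: 36.12
tool_pos: [0.5525, 0.3676, 0.0056]
orientation: [0.033, 3.141, 0.001]
force: [-0.6, 0.7, -0.6]
opening: 0.0649
gripper_force: 20.0
```

>>> {"op": "move_arm", "data": {
  "deltas": [0, 0, 0.001, 0, 0, 0, 0.55, 0, 0, 0.0015, 0, 0, 0, 0.55, 0, 0, 0.0015, 0, 0, 0, 0.55]
}}

```text
t: 36.5
tool_pos: [0.5525, 0.3675, 0.0043]
orientation: [0.033, 3.141, 0.0]
force: [-1.7, -0.6, 5.0]
opening: 0.0649
gripper_force: 20.0
```

>>> {"op": "move_arm", "data": {
  "deltas": [0, 0, 0, 0, 0, 0, 0.72, 0, 0, 0, 0, 0, 0, 0.8, 0, 0, 0, 0, 0, 0, 0.95, 0, 0, 0, 0, 0, 0, 0.95, 0, 0, -0.015, 0, 0, 0, 0.95, 0, 0, -0.05, 0, 0, 0, 0.95, 0, 0, -0.1, 0, 0, 0, 0.95, 0, 0, -0.15, 0, 0, 0, 0.95, 0.04, 0, -0.2, 0, 0, 0, 0.95, 0.08, 0, -0.24, 0, 0, 0, 0.95, 0.12, 0, -0.25, 0, 0, 0, 0.95, 0.12, 0, -0.25, 0, 0, 0, 0.95]
}}

```text
t: 38.0
tool_pos: [0.4311, 0.371, 0.2573]
orientation: [0.029, 3.138, 0.005]
force: [1.0, -0.2, -0.0]
opening: 0.0884
gripper_force: 0.0
```

```bash
python3 look.py w14;python3 - <<'E'
from h import *
z=np.load("pics/w14.npz"); im=z["im"]; m=robot.camera_model("wrist"); st=dict(tool_pos=z["tp"],orientation=z["o"]); C=cloud(m,z["d"],st)
h=cv2.cvtColor(im,cv2.COLOR_RGB2HSV); b=(h[...,0]>20)&(h[...,0]<105)&(h[...,1]>110)&(h[...,2]>80)&(abs(C[...,2]-.032)<.008)
P=C[b]; w=P[:,:2]; r=cv2.minAreaRect((plane(m,np.argwhere(b)[:,::-1],.032,st)[:,:2]*1000).astype(np.float32)); print("bar",r,np.nanmedian(P[:,2]),np.linalg.lstsq(np.c_[w,np.ones(len(P))],P[:,2],rcond=None)[0].round(3))
s,_=robot.read_camera("scene"); t,d=robot.read_camera("top"); m=robot.camera_model("top"); C=cloud(m,d)
for k,x,y,zz in(("jar",.637,-.0925,.08),("tin",.685,.062,.062),("tall",.611,.216,.125),("honey",.71,.353,.075)):
    b=(abs(C[...,2]-zz)<.006)&(np.hypot(C[...,0]-x,C[...,1]-y)<.06); print(k,circ(m,b,zz,None) if b.sum() else 0)
cv2.imwrite("pics/p7.png",np.hstack([cv2.resize(s[130:350,190:490],(410,300)),cv2.resize(t[130:330,190:460],(390,300))])[:,:,::-1])
E
```

```text
[0.4311 0.371  0.2573] 0.08836381801623436 0.0 [ 1.  -0.2 -0. ]
bar ((532.7620849609375, 369.232421875), (64.91850280761719, 127.79603576660156), 88.87051391601562) 0.031334454698765446 [ 0.041 -0.005  0.01 ]
jar [636.3 -94.1  46.2]
tin [685.3  61.8  69.2]
tall [609.7 215.2  44.3]
honey [704.9 353.2  49.6]
```

View pics/p7.png

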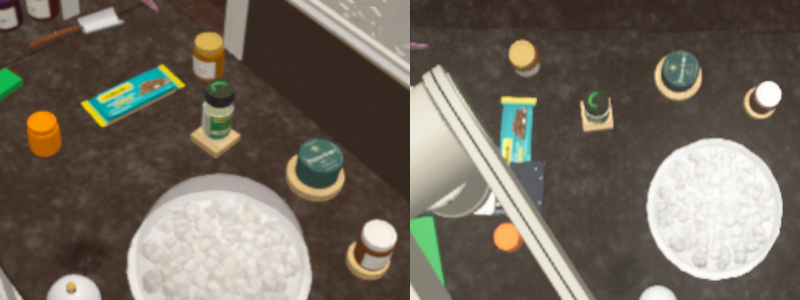

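Everything looks in place, but the slope in the depth needs a check against a second camera.

Run:
```python
from h import *
def fit(C,b):
    P=C[b]; c=np.nanmedian(P,0); f=least_squares(lambda a:(P[:,:2]-c[:2])@a[:2]+a[2]-P[:,2],[0,0,c[2]],loss="soft_l1",f_scale=.001).x; return len(P),c.round(4),f.round(4)
for n,z0 in(("w8",.012),("w14",.032)):
    z=np.load(f"pics/{n}.npz"); m=robot.camera_model("wrist"); C=cloud(m,z["d"],dict(tool_pos=z["tp"],orientation=z["o"])); h=cv2.cvtColor(z["im"],cv2.COLOR_RGB2HSV)
    print(n,fit(C,(h[...,0]>80)&(h[...,0]<105)&(h[...,1]>110)&(h[...,2]>80)&(abs(C[...,2]-z0)<.008)))
im,d=robot.read_camera("scene"); C=cloud(robot.camera_model("scene"),d); h=cv2.cvtColor(im,cv2.COLOR_RGB2HSV)
b=(h[...,0]>80)&(h[...,0]<105)&(h[...,1]>110)&(h[...,2]>80)&(abs(C[...,2]-.032)<.012)&(abs(C[...,1]-.367)<.05); print("scene",fit(C,b))
y=(h[...,0]>20)&(h[...,0]<35)&(h[...,1]>150)&(h[...,2]>110)&(abs(C[...,2]-.03)<.012)&(abs(C[...,1]-.367)<.05)
for s in(-1,1): k=y&(s*(C[...,0]-.553)>.06); print("end",s,np.nanmedian(C[k],0).round(4),k.sum())
```

```text
w8 (4831, array([0.4171, 0.2549, 0.0114]), array([ 0.0021, -0.0034,  0.0113]))
w14 (3502, array([0.5346, 0.369 , 0.0314]), array([ 0.0146, -0.0078,  0.0312]))
scene (707, array([0.557 , 0.3538, 0.0307]), array([0.0133, 0.0091, 0.0306]))
end -1 [0.4778 0.3661 0.0248] 83
end 1 [0.636  0.363  0.0249] 77
```

Both ends of the bar sit at the same height, so it lies flat. Handing in.

```bash
python3 -c "
from plant import robot
print(robot.close_job())"
```

```text
the job is handed in; nothing more can be done
None
```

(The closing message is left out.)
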